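# Touch-latch cupboard at the oyster packing bench

## Task

Get the wider of the two steel cupboards open so that its stock can be reached. Its door has no handle: press it in near its free edge with the fingertips until the touch catch lets go, draw back so that it springs ajar, then reach behind the free edge and push the door round until it stands wide open, about square to the cupboard or farther, and leave it so. Nothing is to be lifted; leave the narrow cupboard shut and the other things on the table where they are.

Things in the scene. Friction and masses are not known exactly. Their poses are not given: they have to be found in the camera images.
- wide_cupboard: The wider cupboard, the one to open: bare steel cupboard fixed to the table, 150 mm deep (x), 224 mm wide (y), 160 mm high, its door at the front (own -x, towards the robot). Origin: centre of its underside. Own x points from the door to the back, own y to its left, z up. It may stand left or right of the other cupboard, turned a little.
- wide_door (a joint): Opening angle of the wide cupboard's handle-less door, rad. 0 = shut and latched; negative = pressed in (stop at -0.041, catch freed below about -0.023); +1.57 = square to the front, swung out towards the robot; stop at 1.75. Once freed and let go, a spring swings it to about 0.38 and no farther; beyond that its stiff, damped hinge keeps it where it is left, and it swings with 2 to 3 N.
- wide_press (a point): Point to press on the wide door's front face: 30 mm in from its free (cupboard's own -y) edge, 20 mm below its top edge. Moves with the door. Pressing the door in 4 mm or more here (about 5 N; the stop is at 7 mm) frees the touch catch inside; the door springs ajar when the finger draws back.
- wide_edge (a point): Top of the wide door's free edge, at mid-thickness, 160 mm above the table. Moves with the door. The door is a plain pale-grey panel 200 wide, 12 thick, 142 mm high, its top edge level with the cupboard's top, its face 3 mm proud of the cupboard's front. When ajar this edge stands some 70 mm out, with about 60 mm clear behind it.
- wide_hinge (a point): Point on the wide door's upright hinge axis, at its left (cupboard's own +y) end, in the plane of the door's front face, 160 mm above the table. When shut, the front face runs from here 200 mm along the cupboard's own -y. A small round pin cap on the cupboard's top marks this corner.
- narrow_cupboard: The narrower cupboard, to be left alone: bare steel cupboard fixed to the table, 150 mm deep (x), 150 mm wide (y), 160 mm high, its door at the front (own -x, towards the robot). Origin: centre of its underside. Own x points from the door to the back, own y to its left, z up. It may stand left or right of the other cupboard, turned a little.
- narrow_door (a joint): Opening angle of the narrow cupboard's door, rad: same build and same kind of touch catch, hinged on its own left, 126 mm wide; 0 = shut. Stays shut.
- shell_a: loose oyster shell, a low dome 64 mm across, 22 mm high, near the free-edge side of the wide cupboard's front; origin under its centre
- shell_b: loose oyster shell, a low dome 54 mm across, 18 mm high, lying farther towards the robot than shell_a; origin under its centre
- tag_jar: loose jar with a white cap, 52 mm across, 85 mm high, standing in front of the narrow cupboard; origin under its centre
- label_roll: loose paper roll standing on its flat face, 76 mm across, 30 mm high; origin under its centre
- oyster_knife: loose shucking knife lying flat, 155 mm long, 28 mm thick; origin at the table where blade and handle meet, handle to its -x
- steel_cup: loose dark steel cup, 72 mm across, 70 mm high; origin under its centre
- label_printer: loose grey hand-held label printer lying flat, 130 x 78 x 47 mm; origin under its centre

How it is judged (in metres and radians):
On the way, in this order (a step that is already met when the one before it is completed fails the run):
1. the wide door is pressed in by a finger far enough to free its catch (value of joint wide_door below -0.02 rad and contact force between the fingers and wide_door above 0.5 N), for 0.02 s.
2. the wide door has sprung ajar (value of joint wide_door above 0.2 rad), for 0.1 s.
At the end, for the whole second after the job is handed in: the wide door stands at rest opened at least 1.35 rad (77 degrees), the narrow door is shut (below 0.03 rad), and each loose thing is within 30 mm of where it began (value of joint wide_door above 1.35 rad and velocity of joint wide_door between -0.05 and 0.05 rad/s and value of joint narrow_door below 0.03 rad and distance of each of shell_a, shell_b, tag_jar, label_roll, oyster_knife, steel_cup, label_printer from where it was at the start of the episode below 0.03 m); the robot touches nothing.
It fails at once if the narrow cupboard's door springs open (value of joint narrow_door above 0.06 rad).
It fails at once if one of the loose things is knocked or carried more than 30 mm (distance of any of shell_a, shell_b, tag_jar, label_roll, oyster_knife, steel_cup, label_printer from where it was at the start of the episode above 0.03 m).
It fails at once if a loose thing is lifted 15 mm off the table (height (world z) of any of shell_a, shell_b, tag_jar, label_roll, oyster_knife, steel_cup, label_printer above 0.015 m).
It also fails if it takes over 53 s, if anything falls off the work surface, if the arm or the gripper's body presses on something with over 40 N, if the wrist force passes 120 N, or if a joint passes its speed limit or range.

## Robot

A 6-joint arm with a two-finger parallel gripper is mounted at the origin on the work surface. World frame = base frame: x ahead of the robot, y to its left, z up, the work surface at z = 0. Lengths are in m, angles in degrees, forces in N, time in s.
With the tool pointing down it reaches from about 0.275 to 0.85 m from the base axis. Payload 19 kg.
Tool frame: the origin (TCP) lies at the very end of the fingers, on their centre line; the grasp point (between the pads) lies behind it (arm.tcp_to_grasp is the y of the grasp point in the tool frame, in m); y points along the fingers, x is the direction in which the jaws open and shut, and the axes are right-handed (so a half turn about y gives the same grasp; the last joint's range is limited). The gripper opens to 85 mm and grips with 20 to 120 N. Pads are 22 mm wide; open, the fingers measure 114 mm over their backs; the gripper's body (76 mm by 85 mm) begins 54 mm behind the grasp point. The pads swing forward as they close: fully open they stand 13 mm farther back than shut.
Start: joints at [68.812, 8.623, 82.357, -0, 89.026, -7.678], TCP at [0.134, 0.559, 0.231] pointing down, gripper open.
Joint ranges: [-160.23, 160.23], [-39.13, 120.54], [6.94, 153.29], [-79.49, 259.48], [9.18, 160.14], [-161.06, 161.06]. Speed limits (degrees/s): [108.29, 108.29, 127.2, 172.46, 172.46, 172.46].

## Interface

Orientations are given as [roll, pitch, yaw] about the fixed x, y, z axes, in that order (R = Rz(yaw) Ry(pitch) Rx(roll)).
In Python, from bench import arm, viewer gives the robot as it stands.
- The arm moves only by the shell command python3 -m inch 'ROWS' [OPENING]. ROWS is JSON, one flat list of numbers, 4 for each row, row after row: the shift along the world's x, y, z normalised to -1 to 1, where 1 is 75 cm, then the turn about the world's z normalised to -1 to 1, where 1 is pi rad. A call has 1 to 12 rows; each row is the pose to reach, as a shift and turn from the pose measured when the call began, turning the shorter way round; what a row does not reach only later rows make up. A row lasts 1/12 s, in which the tool goes at most 41.7 mm and 7.16 degrees, less where a joint would pass 70% of its speed; a pose out of reach is approached as far as the arm can. A call with a number of a shift or a turn outside -1 to 1 is refused whole. A call with a gripper value outside its range is refused whole. OPENING is the opening, from 0 (shut) to 1 (fully open), set as the call begins (- or left out, the last holds). The fingers move at their own pace and stop on an object; the grip force is fixed at half the most. Time passes only in rows, so rows that repeat a pose let the fingers close. It gives the time, the measured TCP pose, the force and the opening at its end, in the units of the state.
- arm.get_obs(): the state, without advancing time (a new reading comes with each control period).
- viewer.camera(name): name is "side" or "top" or "wrist"; returns the picture (400x640x3 uint8, red, green, blue); there is no depth.
- viewer.camera_model(name): a dict with "fx", "fy", "cx", "cy" (pixels), "R" (3x3) and "t" (3): a world point X has camera coordinates R X + t; the wrist camera has in their place "mount" (4x4, takes a point from camera to tool coordinates, whose origin is the TCP and whose axes are the tool frame's). Camera axes: x right, y down, z forward; pixel columns grow to the right and rows downward; lengths in m; the calibration is good to about 2 mm. A picture is of the moment at which its call begins: read the wrist's pose just before it. camera_model takes no time and is no camera call.
- arm.hand_in(): hands the job in, once; it reports no verdict.
The state is a dict: "clock": time; "joints": joint angles; "joint_velocities": joint speeds; "joint_efforts": joint torques, N m; "eef_pos": TCP position; "tool_rot": TCP orientation; "force": force on the tool from outside, world axes, zero at the start; "wrist_torque": the same for the moment, N m; "finger_gap": finger opening in m.
Only numpy, scipy, OpenCV 4.12 (cv2) and the standard library are available. Lean on these libraries where they do the work, as an engineer would, in place of code of your own. Each camera call takes 0.05 s, during which the arm holds its last target. There are 200 camera calls.

## Working session

There is one attempt and no reset: what is moved stays moved. The work goes in short steps, Python scripts to look and compute and a shell command to move; the robot and the scene stay as the last step left them, time stands still between calls to the robot, and variables do not carry over. Pictures are saved under pics/ and viewed, about 8 in all and at most 12, crops included, and the job is handed in when it is done.

```bash
mkdir -p pics; ls; python3 - <<'E'
from bench import arm, viewer
import cv2, numpy as np
for n in("top","side"):
    im=viewer.camera(n); cv2.imwrite(f"pics/{n}0.png",im[:,:,::-1])
    m=viewer.camera_model(n); print(n,m)
o=arm.get_obs(); print(o); print(arm.tcp_to_grasp, viewer.camera_model("wrist"))
E
```

```text
pics
top {'fx': 363.92297024198217, 'fy': 363.92297024198217, 'cx': 320.07936616450917, 'cy': 197.55557783748876, 'R': array([[-0.02210609, -0.99965619, -0.01410016],
       [-0.98154601,  0.02438084, -0.18966552],
       [ 0.18994409,  0.00964719, -0.98174751]]), 't': array([0.06238266, 0.507688  , 1.15273555])}
side {'fx': 410.08208400614177, 'fy': 410.08208400614177, 'cx': 324.3489686604481, 'cy': 198.09133086465184, 'R': array([[ 0.99954176, -0.02430779, -0.01803908],
       [-0.02851321, -0.55600611, -0.83068899],
       [ 0.01016237,  0.83082269, -0.55644441]]), 't': array([-0.46426976,  0.15212776,  1.2414172 ])}
{'clock': 0.1, 'joints': array([ 6.88111840e+01,  8.64601982e+00,  8.23875945e+01, -1.50425004e-04,
        8.90267332e+01, -7.68104525e+00]), 'joint_velocities': array([-0.02779367, -0.09915813, -0.08942276, -0.0314341 ,  0.08705653,
        0.02939791]), 'joint_efforts': array([ 4.01863319e-03, -7.14370394e+01, -5.71803117e+01, -1.97210875e-04,
        6.97527270e-03, -8.16327656e-05]), 'eef_pos': array([0.13428053, 0.55887596, 0.2307715 ]), 'tool_rot': array([-8.99920831e+01,  5.98261012e-02,  7.64922360e+01]), 'force': array([-1.31095399,  0.50145753,  0.16270184]), 'wrist_torque': array([ 0.04381818,  0.0019774 , -0.02250176]), 'finger_gap': 0.08532373440910719}
-0.0187 {'fx': 343.37755391649733, 'fy': 343.37755391649733, 'cx': 320.4459625885965, 'cy': 193.08814959998955, 'mount': array([[ 9.99999160e-01, -9.28137153e-04, -9.04193641e-04,
         1.53388799e-04],
       [ 6.23862411e-04, -2.66740000e-01,  9.63768325e-01,
        -1.42633855e-01],
       [-1.13569380e-03, -9.63768080e-01, -2.66739197e-01,
         6.69141846e-02],
       [ 0.00000000e+00,  0.00000000e+00,  0.00000000e+00,
         1.00000000e+00]])}
```

View pics/top0.png

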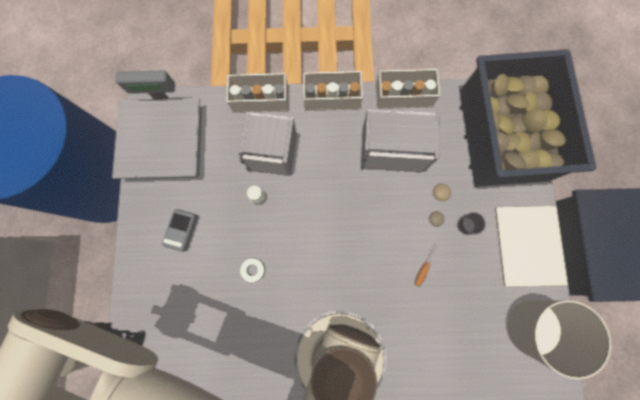

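View pics/side0.png

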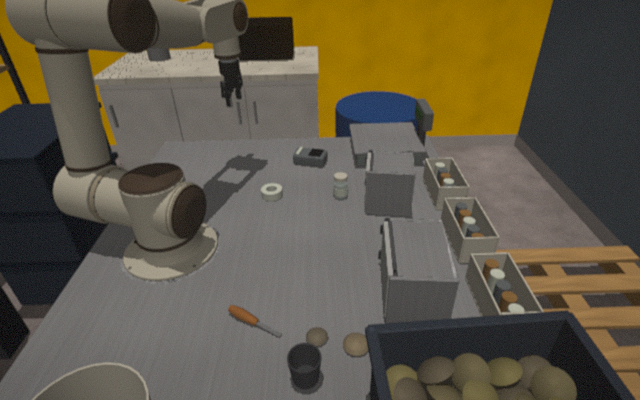

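The top view shows the wide cupboard at about (400,138) and the narrow one at (268,142). The shells are at (442,192) and (436,218), the cup at (472,223) and the knife at about (425,268). I'll enlarge the wide cupboard to find its corners.

```bash
cat > h.py <<'E'
from bench import arm, viewer
import cv2, numpy as np
from scipy.spatial.transform import Rotation as Rn
def ray(n,u,v,z):
    m=viewer.camera_model(n); R,t=m["R"],m["t"]
    c=-R.T@t; d=R.T@np.array([(u-m["cx"])/m["fx"],(v-m["cy"])/m["fy"],1]); return c+d*(z-c[2])/d[2]
def proj(n,X):
    m=viewer.camera_model(n); p=m["R"]@np.array(X,float)+m["t"]; return [m["fx"]*p[0]/p[2]+m["cx"],m["fy"]*p[1]/p[2]+m["cy"]]
E
python3 - <<'E'
from h import *
a=cv2.imread("pics/top0.png")[95:235,355:495]; b=cv2.imread("pics/side0.png")[205:335,370:470]
a=cv2.resize(a,(560,560),interpolation=cv2.INTER_CUBIC); b=cv2.resize(b,(230,299),interpolation=cv2.INTER_CUBIC)
c=np.zeros((560,800,3),np.uint8); c[:,:560]=a; c[:299,565:795]=b
c=cv2.convertScaleAbs(c,alpha=1.5)
cv2.imwrite("pics/crop.png",c)
for n,u,v,z in [("sa",442,192,.01),("sb",436,218,.01),("cup",472,223,.04),("jar",256,195,.05),("kn",435,246,.01),("kh",420,284,.01)]: print(n,ray("top",u,v,z).round(3))
E
```

```text
sa [ 0.526 -0.365  0.01 ]
sb [ 0.437 -0.337  0.01 ]
cup [ 0.414 -0.443  0.04 ]
jar [0.523 0.262 0.05 ]
kn [ 0.344 -0.326  0.01 ]
kh [ 0.222 -0.267  0.01 ]
```

View pics/crop.png

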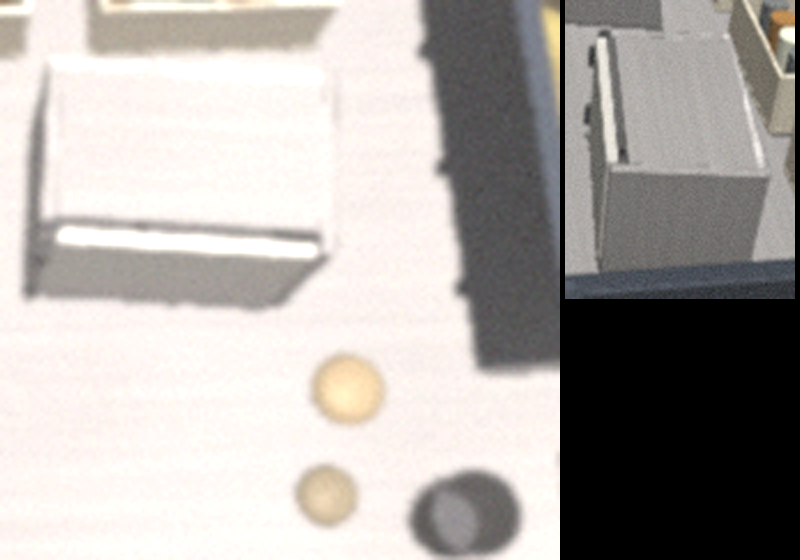

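The crop shows the door's bright top edge running from about (58,236) to (322,248), with the shells well below it. I'll segment that edge in both views and check its length against 200 mm.

```bash
python3 - <<'E'
from h import *
for n,(r0,r1,c0,c1) in {"top":(145,165,360,442),"side":(215,285,376,402)}.items():
    g=cv2.cvtColor(cv2.imread(f"pics/{n}0.png"),cv2.COLOR_BGR2GRAY)[r0:r1,c0:c1]
    print(n,np.percentile(g,[5,25,50,75,90,98]))
    g=cv2.resize(g,None,fx=4,fy=4,interpolation=cv2.INTER_CUBIC)
    for th in ((165,175,185,195) if n=="top" else (150,165,180,195)):
        k=cv2.connectedComponentsWithStats((g>th).astype(np.uint8))
        i=1+np.argmax(k[2][1:,4]); ys,xs=np.where(k[1]==i)
        P=np.array([ray(n,(x+.5)/4-.5+c0,(y+.5)/4-.5+r0,.16)[:2] for x,y in zip(xs,ys)]).astype(np.float32)
        c,wh,a=cv2.minAreaRect(P); B=cv2.boxPoints((c,wh,a))
        print(th,len(P),np.round(c,3),np.round(wh,3),round(a,1)); print(B.round(3).tolist())
E
```

```text
top [ 97.95 107.   145.   169.   190.1  210.  ]Traceback (most recent call last):
  File "<stdin>", line 9, in <module>
  File "h.py", line 5, in ray
    m=viewer.camera_model(n); R,t=m["R"],m["t"]
ValueError: time passes only in moves, steps and waits
```

```bash
sed -i 's/^def ray/import functools\ncm=functools.lru_cache(None)(viewer.camera_model)\ndef ray/; s/m=viewer.camera_model(n)/m=cm(n)/' h.py; python3 - <<'E'
from h import *
for n,(r0,r1,c0,c1) in {"top":(145,165,360,442),"side":(215,285,376,402)}.items():
    g=cv2.cvtColor(cv2.imread(f"pics/{n}0.png"),cv2.COLOR_BGR2GRAY)[r0:r1,c0:c1]
    print(n,np.percentile(g,[5,50,75,90,98]))
    g=cv2.resize(g,None,fx=4,fy=4,interpolation=cv2.INTER_CUBIC)
    for th in ((170,180,190) if n=="top" else (150,165,180)):
        k=cv2.connectedComponentsWithStats((g>th).astype(np.uint8))
        i=1+np.argmax(k[2][1:,4]); ys,xs=np.where(k[1]==i)
        P=np.array([ray(n,(x+.5)/4-.5+c0,(y+.5)/4-.5+r0,.16)[:2] for x,y in zip(xs,ys)]).astype(np.float32)
        c,wh,a=cv2.minAreaRect(P); B=cv2.boxPoints((c,wh,a))
        print(th,len(P),np.round(c,3),np.round(wh,3),round(a,1)); print(B.round(3).tolist())
E
```

```text
top [ 97.95 145.   169.   190.1  210.  ]
170 3448 [ 0.613 -0.201] [0.195 0.012] 84.8
[[0.5979999899864197, -0.2980000078678131], [0.6100000143051147, -0.29899999499320984], [0.628000020980835, -0.10499999672174454], [0.6150000095367432, -0.10400000214576721]]
180 2924 [ 0.613 -0.201] [0.192 0.01 ] 84.8
[[0.5989999771118164, -0.29600000381469727], [0.609000027179718, -0.296999990940094], [0.6269999742507935, -0.10599999874830246], [0.6159999966621399, -0.10499999672174454]]
190 2364 [ 0.613 -0.201] [0.19  0.009] 84.8
[[0.6000000238418579, -0.29499998688697815], [0.609000027179718, -0.29600000381469727], [0.6259999871253967, -0.10700000077486038], [0.6169999837875366, -0.10599999874830246]]
side [ 65. 112. 118. 142. 154.]
150 2015 [ 0.615 -0.204] [0.191 0.008] 84.8
[[0.6019999980926514, -0.29899999499320984], [0.6100000143051147, -0.29899999499320984], [0.628000020980835, -0.10899999737739563], [0.6200000047683716, -0.1080000028014183]]Traceback (most recent call last):
  File "<stdin>", line 8, in <module>
    return _wrapfunc(a, 'argmax', axis=axis, out=out, **kwds)
    return bound(*args, **kwds)
ValueError: attempt to get argmax of an empty sequence
```

The door is found: 195 × 12 mm measured against 200 × 12, and both views agree within 3 mm. The cupboard's yaw is about -5.2°. The hinge is at about (0.617,-0.102), the free edge (front face) at (0.598,-0.302) and the press point at (0.601,-0.272,0.14). I'll move across with the fingers shut.

```bash
python3 -m inch '[0.275,-0.587,0.04,0.046, 0.275,-0.587,0.04,0.046, 0.275,-0.587,0.04,0.046, 0.275,-0.587,0.04,0.046, 0.275,-0.587,0.04,0.046, 0.275,-0.587,0.04,0.046, 0.275,-0.587,0.04,0.046, 0.275,-0.587,0.04,0.046, 0.275,-0.587,0.04,0.046, 0.275,-0.587,0.04,0.046, 0.275,-0.587,0.04,0.046, 0.275,-0.587,0.04,0.046]' 0
```

```text
clock: 1.1
eef_pos: [0.3407, 0.1165, 0.2609]
tool_rot: [-90.0, 0.1, 84.8]
force: [0.1, 0.6, 0.3]
finger_gap: 0.0003
```

```bash
python3 -m inch '[0.267,-0.51,0,0, 0.267,-0.51,0,0, 0.267,-0.51,0,0, 0.267,-0.51,0,0, 0.267,-0.51,0,0, 0.267,-0.51,0,0, 0.267,-0.51,0,0, 0.267,-0.51,0,0, 0.267,-0.51,0,0, 0.267,-0.51,0,0, 0.267,-0.51,0,0, 0.267,-0.51,0,0]' 0
python3 -m inch '[0,0,-0.06,0, 0,0,-0.12,0, 0,0,-0.168,0, 0,0,-0.168,0, 0,0,-0.168,0, 0,0,-0.168,0]' 0
```

```text
clock: 2.1
eef_pos: [0.5417, -0.2693, 0.259]
tool_rot: [-89.9, 0.0, 84.6]
force: [-0.4, -0.8, -0.2]
finger_gap: -0.0001
clock: 2.6
eef_pos: [0.5423, -0.2694, 0.1355]
tool_rot: [-90.0, 0.1, 84.6]
force: [-0.3, -0.0, 0.8]
finger_gap: -0.0002
```

```bash
python3 -m inch '[0.027,-0.002,0,0, 0.05,-0.004,0,0, 0.05,-0.004,0,0]' 0
python3 -m inch '[0.003,0,0,0, 0.006,0,0,0, 0.006,0,0,0]' 0
python3 -m inch '[0.002,0,0,0, 0.004,0,0,0, 0.004,0,0,0]' 0
```

```text
clock: 2.85
eef_pos: [0.583, -0.2729, 0.1393]
tool_rot: [-90.3, 0.2, 84.7]
force: [0.6, -0.0, 0.7]
finger_gap: 0.0003
clock: 3.1
eef_pos: [0.588, -0.2731, 0.1409]
tool_rot: [-90.4, 0.3, 84.7]
force: [-0.7, -0.0, 0.0]
finger_gap: -0.0002
clock: 3.35
eef_pos: [0.5907, -0.2732, 0.1414]
tool_rot: [-90.4, 0.3, 84.7]
force: [-3.6, -0.9, 2.3]
finger_gap: -0.0001
```

```bash
python3 - <<'E'
from h import *
s=cv2.imread
a=viewer.camera("side")[190:330,340:480,::-1]; b=viewer.camera("wrist")[:,:,::-1]
c=np.zeros((400,800,3),np.uint8); c[:,:400]=cv2.resize(a,(400,400),interpolation=cv2.INTER_CUBIC); c[:250,400:]=cv2.resize(b,(400,250))
cv2.imwrite("pics/p1.png",cv2.convertScaleAbs(c,alpha=1.3)); print(arm.get_obs()["force"])
E
```

```text
[-2.75624743  0.46137319  2.22084018]
```

View pics/p1.png

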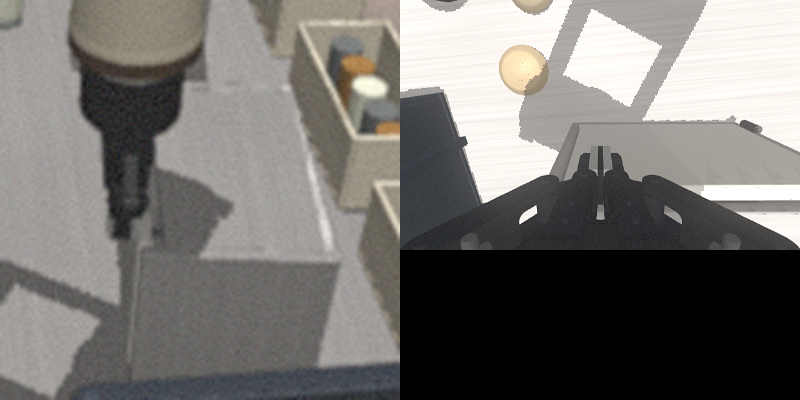

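The fingertips touch the door near its free edge (about 3 N). Now I'll press in.

```bash
python3 -m inch '[0.003,0,-0.003,0, 0.005,-0.0005,-0.004,0, 0.005,-0.0005,-0.004,0]' 0
python3 -m inch '[0.002,0,0,0, 0.004,0,0,0, 0.004,0,0,0, 0.004,0,0,0]' 0
```

```text
clock: 3.7
eef_pos: [0.5942, -0.2734, 0.1378]
tool_rot: [-90.3, 0.2, 84.7]
force: [-6.1, -0.1, 2.3]
finger_gap: 0.0002
clock: 4.03
eef_pos: [0.597, -0.2735, 0.1378]
tool_rot: [-90.3, 0.2, 84.6]
force: [-5.3, -0.9, 3.1]
finger_gap: -0.0
```

```bash
python3 -m inch '[0.002,0,0,0, 0.003,0,0,0, 0.003,0,0,0, 0.003,0,0,0]' 0
```

```text
clock: 4.37
eef_pos: [0.5976, -0.2736, 0.1377]
tool_rot: [-90.1, 0.2, 84.6]
force: [-19.9, 0.8, 8.4]
finger_gap: -0.0003
```

It's at the stop (20 N), so the catch is freed. I'll draw back.

```bash
python3 -m inch '[-0.05,0.004,0,0, -0.1,0.009,0,0, -0.146,0.013,0,0, -0.146,0.013,0,0, -0.146,0.013,0,0, -0.146,0.013,0,0, -0.146,0.013,0,0, -0.146,0.013,0,0, -0.146,0.013,0,0, -0.146,0.013,0,0, -0.146,0.013,0,0, -0.146,0.013,0,0]' 0
python3 - <<'E'
from h import *
a=viewer.camera("side")[190:330,340:480,::-1]; b=viewer.camera("top")[95:235,355:495,::-1]
c=np.hstack([cv2.resize(x,(400,400),interpolation=cv2.INTER_CUBIC) for x in (a,b)])
cv2.imwrite("pics/p2.png",cv2.convertScaleAbs(c,alpha=1.3))
E
```

```text
clock: 5.37
eef_pos: [0.4883, -0.2638, 0.1376]
tool_rot: [-90.1, 0.2, 84.6]
force: [0.4, -1.0, 0.3]
finger_gap: 0.0002
```

View pics/p2.png

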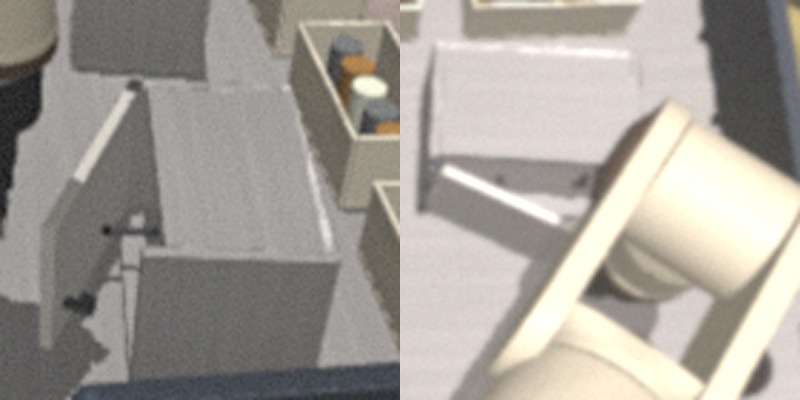

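The side crop shows the door ajar, with its free top corner at about crop (45,225) and the hinge at (135,90). I'll check the angle and compute the waypoints.

```bash
cat > plan.py <<'E'
from h import *
H=np.array([.6166,-.1024])
def C(th,r,off):
    a=np.deg2rad(-95.2-th); return H+r*np.array([np.cos(a),np.sin(a)])+off*np.array([-np.sin(a),np.cos(a)])
E
python3 - <<'E'
from plan import *
e=ray("side",340+45*.35,190+225*.35,.16)[:2]; d=e-H; print(e,np.hypot(*d),(-95.2-np.degrees(np.arctan2(d[1],d[0]))))
h=ray("side",340+135*.35,190+90*.35,.16)[:2]; print(h)
print("Q",C(22,.18,.036),"yaw",84.8-22)
for t in range(22,101,6): print(t,C(t,.178,.023).round(4),84.8-t)
E
```

```text
[ 0.53147739 -0.27951779] 0.19651099090452884 20.468886531814647
[ 0.62887454 -0.10748528]
Q [ 0.56634136 -0.27895047] yaw 62.8
22 [ 0.5557 -0.2712] 62.8
28 [ 0.5384 -0.2639] 56.8
34 [ 0.5219 -0.2549] 50.8
40 [ 0.5065 -0.2441] 44.8
46 [ 0.4923 -0.2319] 38.8
52 [ 0.4794 -0.2182] 32.8
58 [ 0.4681 -0.2032] 26.799999999999997
64 [ 0.4584 -0.1871] 20.799999999999997
70 [ 0.4504 -0.1701] 14.799999999999997
76 [ 0.4442 -0.1524] 8.799999999999997
82 [ 0.4399 -0.1341] 2.799999999999997
88 [ 0.4376 -0.1154] -3.200000000000003
94 [ 0.4372 -0.0966] -9.200000000000003
100 [ 0.4388 -0.0779] -15.200000000000003
```

The edge checks out: radius 0.197 m and angle about 21°. I'll go up, across to above the gap with the yaw turned to match, then down behind the edge.

```bash
python3 -m inch '[0,0,0.05,0, 0,0,0.1,0, 0,0,0.15,0, 0.05,-0.01,0.15,-0.04, 0.104,-0.02,0.15,-0.08, 0.104,-0.02,0.15,-0.121, 0.104,-0.02,0.15,-0.121, 0.104,-0.02,0.15,-0.121, 0.104,-0.02,0.15,-0.121]' 0
```

```text
clock: 6.22
eef_pos: [0.5655, -0.2787, 0.2507]
tool_rot: [-90.1, 0.2, 63.1]
force: [-0.1, 0.3, -0.3]
finger_gap: 0.0
```

```bash
python3 -m inch '[0,0,-0.05,0, 0,0,-0.08,0, 0,0,-0.1,0, 0,0,-0.12,0, 0,0,-0.14,0, 0,0,-0.165,0, 0,0,-0.165,0]' 0
python3 - <<'E'
from h import *
a=viewer.camera("side")[190:330,340:480,::-1]; b=viewer.camera("wrist")[:,:,::-1]
c=np.zeros((400,800,3),np.uint8); c[:,:400]=cv2.resize(a,(400,400),interpolation=cv2.INTER_CUBIC); c[:250,400:]=cv2.resize(b,(400,250))
cv2.imwrite("pics/p3.png",cv2.convertScaleAbs(c,alpha=1.3)); print(arm.get_obs()["force"])
E
```

```text
clock: 6.8
eef_pos: [0.5637, -0.278, 0.1245]
tool_rot: [-90.0, 0.2, 63.3]
force: [-1.1, -0.2, -0.3]
finger_gap: -0.0
[0.57459475 0.39070556 0.16147906]
```

View pics/p3.png

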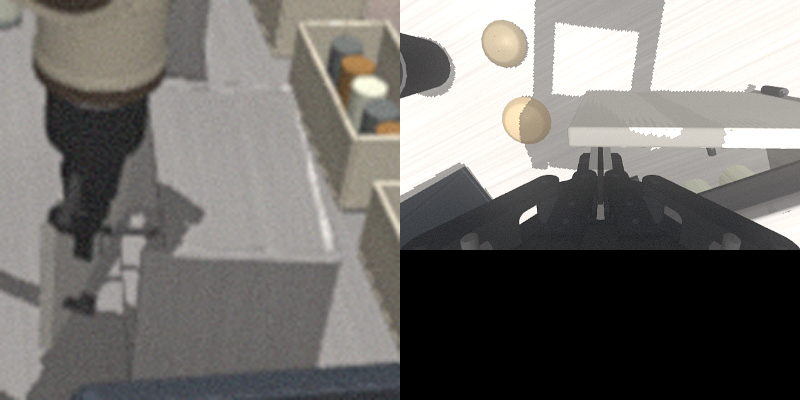

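The wrist view shows the fingers behind the door near its free edge, with the door's top edge at wrist (570–800,135) parallel to the jaws and both shells clear. I'll work out the arc shifts.

```bash
cat > arc.py <<'E'
import sys
from plan import *
o=arm.get_obs(); p=o["eef_pos"][:2]; y=o["tool_rot"][2]
for t in range(int(sys.argv[1]),int(sys.argv[2]),3):
    print(t,((C(t,.178,.023)-p)/.75).round(3),round((84.8-t-y)/180,3))
E
python3 arc.py 22 56
```

```text
22 [-0.012  0.01 ] -0.002
25 [-0.024  0.015] -0.019
28 [-0.035  0.02 ] -0.036
31 [-0.047  0.025] -0.052
34 [-0.057  0.032] -0.069
37 [-0.068  0.039] -0.086
40 [-0.078  0.046] -0.102
43 [-0.088  0.054] -0.119
46 [-0.097  0.062] -0.136
49 [-0.106  0.071] -0.152
52 [-0.114  0.081] -0.169
55 [-0.122  0.091] -0.186
```

```bash
python3 -m inch '[-0.012,0.01,0,0, -0.024,0.015,0,-0.019, -0.035,0.02,0,-0.036, -0.047,0.025,0,-0.052, -0.057,0.032,0,-0.069, -0.057,0.032,0,-0.069]' 0; python3 arc.py 34 68
```

```text
clock: 7.4
eef_pos: [0.5217, -0.2544, 0.13]
tool_rot: [-90.3, 0.2, 50.7]
force: [-0.3, 0.3, 0.8]
finger_gap: 0.0001
34 [ 0.    -0.001] 0.001
37 [-0.01   0.006] -0.016
40 [-0.02   0.014] -0.033
43 [-0.03   0.022] -0.049
46 [-0.039  0.03 ] -0.066
49 [-0.048  0.039] -0.083
52 [-0.056  0.048] -0.099
55 [-0.064  0.058] -0.116
58 [-0.071  0.068] -0.133
61 [-0.078  0.079] -0.149
64 [-0.084  0.09 ] -0.166
67 [-0.09   0.101] -0.183
```

```bash
python3 -m inch '[-0.01,0.006,-0.002,-0.016, -0.02,0.014,-0.004,-0.033, -0.03,0.022,-0.006,-0.049, -0.039,0.03,-0.008,-0.066, -0.048,0.039,-0.008,-0.083, -0.056,0.048,-0.008,-0.099, -0.064,0.058,-0.008,-0.116, -0.071,0.068,-0.008,-0.133, -0.078,0.079,-0.008,-0.149, -0.084,0.09,-0.008,-0.166, -0.09,0.101,-0.008,-0.183]' 0; python3 arc.py 64 98
python3 - <<'E'
from h import *
a=viewer.camera("side")[190:330,310:450,::-1]; b=viewer.camera("wrist")[:,:,::-1]
c=np.zeros((400,800,3),np.uint8); c[:,:400]=cv2.resize(a,(400,400),interpolation=cv2.INTER_CUBIC); c[:250,400:]=cv2.resize(b,(400,250))
cv2.imwrite("pics/p4.png",cv2.convertScaleAbs(c,alpha=1.3))
E
```

```text
clock: 8.32
eef_pos: [0.4546, -0.1789, 0.1254]
tool_rot: [-90.4, 0.1, 17.8]
force: [1.3, -0.6, -0.6]
finger_gap: -0.0
64 [ 0.005 -0.011] 0.017
67 [-0.001  0.   ] 0.0
70 [-0.006  0.012] -0.016
73 [-0.01   0.023] -0.033
76 [-0.014  0.035] -0.05
79 [-0.017  0.047] -0.066
82 [-0.02  0.06] -0.083
85 [-0.021  0.072] -0.1
88 [-0.023  0.085] -0.116
91 [-0.023  0.097] -0.133
94 [-0.023  0.11 ] -0.15
97 [-0.022  0.122] -0.166
```

View pics/p4.png

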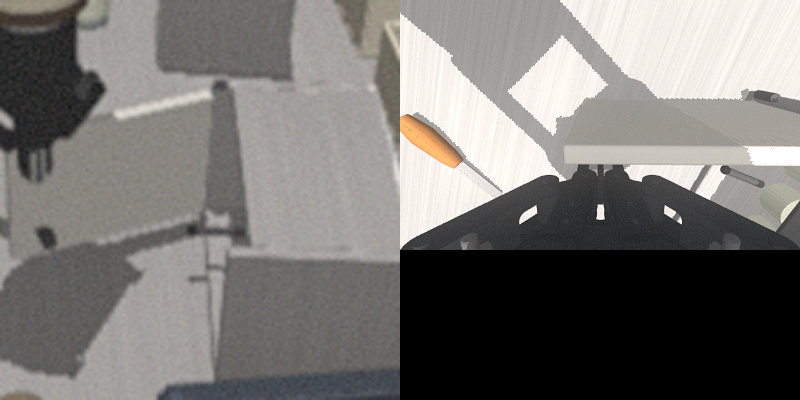

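The door is following the fingers: in the side crop it stands at about 70°, hinge at (215,90), and in the wrist view its edge is still parallel to the jaws. I'll carry on to about 95°, holding the last rows.

```bash
python3 -m inch '[-0.006,0.012,0,-0.016, -0.01,0.023,0,-0.033, -0.014,0.035,0,-0.05, -0.017,0.047,0,-0.066, -0.02,0.06,0,-0.083, -0.021,0.072,0,-0.1, -0.023,0.085,0,-0.116, -0.023,0.097,0,-0.133, -0.023,0.106,0,-0.145, -0.023,0.11,0,-0.15, -0.023,0.11,0,-0.15, -0.023,0.11,0,-0.15]' 0; python3 -m inch '[0,0,0,0, 0,0,0,0]' 0
```

```text
clock: 9.42
eef_pos: [0.4376, -0.0962, 0.1257]
tool_rot: [-90.4, 0.1, -9.0]
force: [0.4, 0.9, 0.4]
finger_gap: -0.0002
clock: 9.58
eef_pos: [0.4377, -0.0967, 0.1258]
tool_rot: [-90.4, 0.1, -8.9]
force: [-0.4, 0.5, -0.1]
finger_gap: -0.0001
```

I'll back away from the inner face, go up and look.

```bash
python3 -m inch '[-0.005,-0.027,0,0, -0.009,-0.053,0,0, -0.009,-0.053,0.05,0, -0.009,-0.053,0.1,0, -0.009,-0.053,0.15,0, -0.009,-0.1,0.2,0, -0.05,-0.15,0.2,0, -0.1,-0.2,0.2,0, -0.1,-0.25,0.2,0, -0.1,-0.25,0.2,0, -0.1,-0.25,0.2,0]' 0
python3 - <<'E'
from h import *
a=viewer.camera("side")[190:330,310:450,::-1]; b=viewer.camera("top")[:,:,::-1]
c=np.zeros((400,800,3),np.uint8); c[:,:300]=cv2.resize(a,(300,300),interpolation=cv2.INTER_CUBIC)[:,:,:] if 0 else 0
c[:300,:300]=cv2.resize(a,(300,300),interpolation=cv2.INTER_CUBIC); c[:312,300:]=cv2.resize(b,(500,312))
cv2.imwrite("pics/p5.png",cv2.convertScaleAbs(c,alpha=1.2)); cv2.imwrite("pics/top1.png",b); cv2.imwrite("pics/side1.png",viewer.camera("side")[:,:,::-1])
E
```

```text
clock: 10.5
eef_pos: [0.3613, -0.2873, 0.2756]
tool_rot: [-90.4, 0.1, -9.1]
force: [-0.2, 1.3, 0.4]
finger_gap: 0.0001
```

View pics/p5.png

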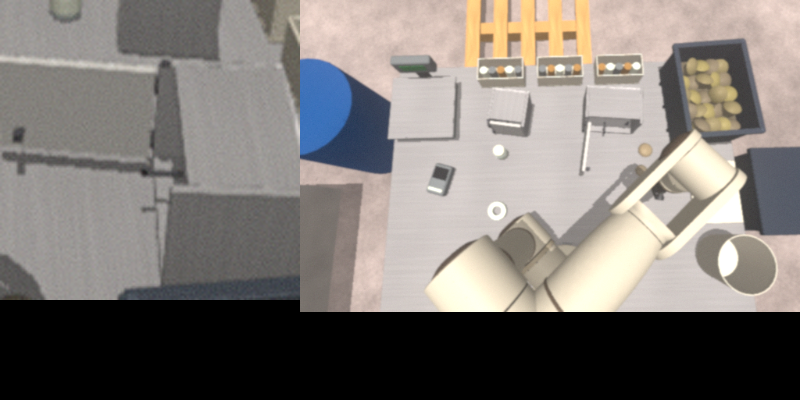

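The top view shows the door standing out towards the robot, from composite (590,122) to (584,172). I'll measure its angle and check the things that are visible.

```bash
python3 - <<'E'
from plan import *
T=cv2.imread("pics/top1.png"); T0=cv2.imread("pics/top0.png")
g=cv2.cvtColor(T,cv2.COLOR_BGR2GRAY)[150:228,355:385]
g=cv2.resize(g,None,fx=4,fy=4,interpolation=cv2.INTER_CUBIC)
for th in (170,185):
    k=cv2.connectedComponentsWithStats((g>th).astype(np.uint8)); i=1+np.argmax(k[2][1:,4]); ys,xs=np.where(k[1]==i)
    P=np.array([ray("top",(x+.5)/4-.5+355,(y+.5)/4-.5+150,.16)[:2] for x,y in zip(xs,ys)]).astype(np.float32)
    vx,vy,_,_=cv2.fitLine(P,cv2.DIST_L2,0,.01,.01).ravel(); s=-np.sign(vx)
    print(th,np.ptp(P,0),"open deg",(-95.2-np.degrees(np.arctan2(s*vy,s*vx)))%360)
G0,G1=[cv2.cvtColor(x,cv2.COLOR_BGR2GRAY) for x in (T0,T)]
for n,(u,v) in dict(shell_a=(442,192),jar=(256,195),printer=(180,230),roll=(252,270),narrow=(268,140)).items():
    w=22; r=cv2.matchTemplate(G1[v-w-12:v+w+12,u-w-12:u+w+12],G0[v-w:v+w,u-w:u+w] if n!="shell_a" else G0[v-w+8:v+w-8,u-w+8:u+w-8],cv2.TM_CCOEFF_NORMED)
    l=cv2.minMaxLoc(r); o=20 if n=="shell_a" else 12; print(n,round(l[1],3),np.array(l[3])-o)
E
python3 -m inch '[-0.1,0.3,0.05,0, -0.1,0.3,0.05,0, -0.1,0.3,0.05,0, -0.1,0.3,0.05,0, -0.1,0.3,0.05,0, -0.1,0.3,0.05,0, -0.1,0.3,0.05,0, -0.1,0.3,0.05,0, -0.1,0.3,0.05,0]' 0
python3 - <<'E'
from h import *
cv2.imwrite("pics/top2.png",viewer.camera("top")[:,:,::-1])
E
```

```text
170 [0.19235182 0.078591  ] open deg 99.191284
185 [0.18993264 0.04060313] open deg 94.63049
shell_a 0.975 [0 0]
jar 0.995 [0 0]
printer 0.999 [0 0]
roll 0.847 [0 0]
narrow 0.995 [0 0]
clock: 11.4
eef_pos: [0.2879, -0.0587, 0.3132]
tool_rot: [-90.4, 0.1, -8.8]
force: [-0.3, 0.4, -0.5]
finger_gap: 0.0003
```

View pics/top2.png

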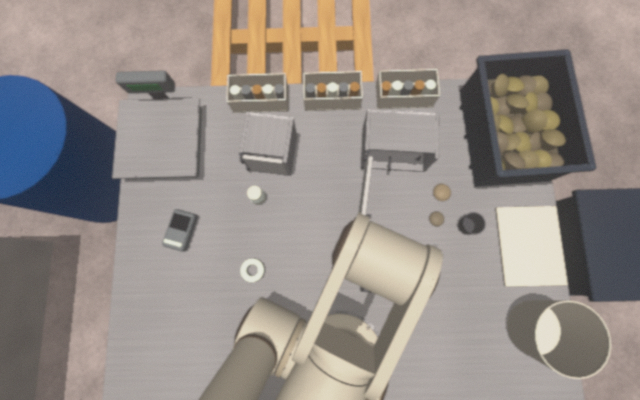

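The shells at (442,192) and (436,218) and the cup at (472,223) are where they began, as are the jar, roll and printer. The door stands at about 95° and the arm is well clear, so I'm handing in.

```bash
python3 -c "
from bench import arm
print(arm.hand_in(), arm.get_obs()['clock'])"
```

```text
the job is handed in; nothing more can be done
the job is handed in; nothing more can be done
```

The wide cupboard's door stands open at about 95°, and I handed the job in at about 11.5 s on the clock. I pressed the door in to its stop with the shut fingertips (about 20 N) and drew back. It sprang ajar to about 21°, and I pushed it round from behind its free edge, then backed off and up clear of it.

**Door angle:** the cleaner fit to the last top view gave 94.6°. A looser brightness threshold gave 99°, but its mask was contaminated. Both are well past the 77° needed.

**Other things:** matching against the first picture showed no shift for shell_a, the jar, the printer or the narrow cupboard. The paper roll also matched in place, with a weaker score. I checked shell_b and the cup by eye only, and they were at their starting pixels.

**Not checked:** the knife was hidden under the arm in the last two top views. The fingers never went below about 0.12 m and felt no unexpected force, so it should be untouched.

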